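Draw the sprung safety bolt of the stock trunk

TASK

Unbolt the stall's steel trunk: with one fingertip press the bolt's sprung catch plate fully down and keep it held down while the other fingertip pushes the upright knob all the way back out of the keeper, then let go of both so that the catch springs up again and keeps the bolt drawn. Do not grip the knob, do not lift the lid, and leave the tumbler, carton and spanner where they are.

Things in the scene. Friction and masses are not known exactly. Their poses are not given: they have to be found in the camera images.
- trunk: Low heavy sheet-steel trunk, 326 mm (its x) by 460 (its y) by 120 high; it does not move. Origin: centre of its underside, z up. Its flat top is a fixed deck (y -234 to -51 mm) and, level with it, a hinged lid (y -50 to +230). The bolt set stands on the lid in the middle of the top, beside the seam.
- lock (a point): Dark steel base plate of the bolt set, 145 x 92 x 3 mm, on the lid. Origin: on the lid's surface, under the knob's axis when the bolt is shot. x (the trunk's +y): the way the bolt is drawn; y (the trunk's -x): from bolt to catch plate; heights count from here. The 12 mm round bar lies along x (y 0, z 15 mm) in two staples, top z 25, at x -30 and +76 mm, 12 mm (x) by 21 mm (y).
- keeper (a point): Middle of the top of the keeper, a dark staple on the deck (12 x 21 mm, top 25 mm above the deck, at lock x = -62 mm), which the bolt's end enters when shot.
- knob (a point): Point on the axis of the bolt's knob, 42 mm above the lid. The knob is a plain upright steel peg on the bolt bar, 14 mm in diameter, its top 60 mm above the lid. It moves with the bolt along the lock's x; to draw the bolt push it on its -x side.
- bolt (a joint): How far the bolt is drawn, in m: 0 = shot home (start, up to 1.5 mm of play), 0.040 = fully back on its stop. About 1.5 N of friction; it stays where it is left. Unless the catch is down its tooth stops the bolt after 2 mm.
- catch_pad (a point): Point on top of the catch's flat thumb plate at mid length: lock x 2.5, y 35, z 36 mm when up; goes down 4.7 mm when fully pressed. Plate 76 mm long (lock x -35.5 to +40.5) and 40 wide (y 19 to 59), hinged along its outer edge (y 61, z 32, ears to z 35 at x -37 and +42); its inner edge goes down. It does not travel with the bolt: a fingertip may slide along it.
- catch (a joint): Angle in rad: 0 = up (plate slopes up 0.10 towards the bolt), 0.18 = fully down on its stop. At the pad point it gives from about 2.5 N and is fully down at about 5 N, anywhere along its length. The bolt is free once it is down by 0.09. Let go while the bolt is 2 to 36 mm out, it rises only to 0.08, under the bolt's lug; beyond 36 mm it springs up to 0 and keeps the bolt drawn.
- lid (a joint): Angle of the hinged lid in rad: 0 = shut (start), grows as it lifts. It stays shut by its weight (1.8 kg with the bolt).
- tumbler: Bystander: steel drinking tumbler standing on the deck, 68 mm across, 85 mm tall, loose. Origin: centre of its underside.
- carton: Bystander: closed cardboard carton on the deck, 60 x 90 x 40 mm high, loose. Origin: centre of its underside.
- spanner: Bystander: steel spanner lying on the lid on the side away from the catch, 160 mm long along its x axis, loose.

How it is judged (in metres and radians):
On the way, in this order (a step that is already met when the one before it is completed fails the run):
1. the catch is pressed down while the bolt is still shot (value of joint catch above 0.12 rad and value of joint bolt below 0.006 m), for 0.05 s.
2. the bolt is fully back with the catch still held down (value of joint catch above 0.12 rad and value of joint bolt above 0.0365 m), for 0.05 s.
At the end, for the whole second after the job is handed in: The bolt is drawn back at least 35.5 of its 40 mm, the catch has sprung up again (within 0.04 rad) behind it, the lid is shut, and the tumbler, carton and spanner are within 15 mm of where they stood (value of joint bolt above 0.0355 m and value of joint catch below 0.04 rad and value of joint lid below 0.02 rad and distance of each of tumbler, carton, spanner from where it was at the start of the episode below 0.015 m); the robot touches nothing.
It fails at once if the catch is let up while the bolt is part-way (value of joint bolt between 0.006 and 0.033 m and value of joint catch below 0.105 rad).
It fails at once if the knob is taken between the fingers (horizontal distance between the grasp point and knob below 0.01 m and z of the grasp point in the frame of lock below 0.065 m).
It fails at once if the lid is lifted (value of joint lid above 0.04 rad).
It fails at once if the tumbler is moved, lifted or tipped (distance of tumbler from where it was at the start of the episode above 0.02 m or angle between tumbler's own z axis and vertical above 0.3 rad).
It fails at once if the carton or the spanner is moved or lifted (distance of any of carton, spanner from where it was at the start of the episode above 0.02 m).
It also fails if it takes over 32 s, if anything falls off the work surface, if the arm or the gripper's body presses on something with over 40 N, if the wrist force passes 120 N, or if a joint passes its speed limit or range.

ROBOT

A 6-joint arm with a two-finger parallel gripper is mounted at the origin on the work surface. World frame = base frame: x ahead of the robot, y to its left, z up, the work surface at z = 0. Lengths are in m, angles in degrees, forces in N, time in s.
With the tool pointing down it reaches from about 0.4 to 0.925 m from the base axis. Payload 3.4 kg.
Tool frame: the origin (TCP) lies at the very end of the fingers, on their centre line; the grasp point (between the pads) lies 19 mm behind it; z points along the fingers, y is the line along which they close (so a half turn about z gives the same grasp; the last joint's range is limited). The gripper opens to 85 mm and grips with 20 to 120 N. Pads are 22 mm wide; open, the fingers measure 114 mm over their backs; the gripper's body (76 mm by 85 mm) begins 54 mm behind the grasp point. The pads swing forward as they close: fully open they stand 13 mm farther back than shut.
Start: joints at [-71.935, 17.578, 86.31, -0, 76.112, -4.211], TCP at [0.218, -0.532, 0.231] pointing down, gripper open.
Joint ranges: [-179.03, 179.03], [-60, 130.46], [8.19, 133.38], [-81.62, 261.62], [5.75, 156.47], [-153.77, 153.77]. Speed limits (degrees/s): [147.25, 147.25, 180, 180, 180, 180].

INTERFACE

Orientations are given as a 3x3 rotation matrix whose columns are the frame's x, y, z axes.
In Python, from workcell import env gives the robot as it stands.
- The arm moves only by the tool drive_tool, never from a script. Its argument "plan" is one flat list of numbers, 7 for each row, row after row: the opening, from -1 (shut) to 1 (fully open), then the shift along the tool's x, y, z in cm, then the turn, a rotation vector about the tool's x, y, z in degrees. A call has 1 to 12 rows; each row is the pose to reach, as a shift and turn from the pose commanded when the call began, along the tool's axes at that moment; what a row does not reach only later rows make up. A row lasts 1/12 s, in which the tool goes at most 41.7 mm and 7.16 degrees, less where a joint would pass 70% of its speed; a pose out of reach is approached as far as the arm can. A call with a gripper value outside its range is refused whole. The fingers move at their own pace and stop on an object; "squeeze" is the grip in N (left out, the last holds). Time passes only in rows, so rows that repeat a pose let the fingers close. It gives the time, the measured TCP pose, the force, the opening and the grip force at its end, in the units of the state.
- env.observe(): the state, without advancing time (a new reading comes with each control period).
- env.capture(name): name is "scene" or "side" or "wrist"; returns the picture (480x640x3 uint8, blue, green, red); there is no depth.
- env.calibration(name): a dict with "fx", "fy", "cx", "cy" (pixels), "cam_to_world" (4x4, takes a point from camera to world coordinates); the wrist camera has in their place "hand_eye" (4x4, takes a point from camera to tool coordinates, whose origin is the TCP and whose axes are the flange's). Camera axes: x right, y down, z forward; pixel columns grow to the right and rows downward; lengths in m; the calibration is good to about 2 mm. A picture is of the moment at which its call begins: read the wrist's pose just before it. calibration takes no time and is no camera call.
- env.finish_job(): hands the job in; it is judged then, once.
Trained networks look in the newest picture that a camera, given by its name, has taken for a name from the list of things; names that differ only in an ending like _2 or _b are one class to them, and where a whole thing is asked for, a point or a joint stands for the part that bears it (a point fixed in the world has none). Each returns a list of dicts, best first, with "score" (0 to 1); they miss things now and then, are a little off and sometimes report something else, mostly with a low value. They report only what shows in the picture. A call takes as long as a camera call.
- env.masks_of(camera, label): "region" (480x640 bool, what is visible of it) and "position" ([row, column] in pixels, amid what is visible of it).
- env.place_of(camera, label): "position" ([row, column] in pixels: a listed point, or the origin of a listed thing).
The state is a dict: "clock": time; "joint_positions": joint angles; "qd": joint speeds; "effort": joint torques, N m; "tcp_pos": TCP position; "ee_rot": TCP orientation; "ft_force": force on the tool from outside, world axes, zero at the start; "wrist_torque": the same for the moment, N m; "width": opening from 0.0 (shut) to 1.0 (fully open); "gripper_force": force on a finger pad.
Only numpy, scipy, OpenCV 4.12 (cv2) and the standard library are available. Lean on these libraries where they do the work, as an engineer would, in place of code of your own. Each camera call takes 0.05 s, during which the arm holds its last target. There are 200 camera calls.

## Working session

There is one attempt and no reset: what is moved stays moved. The work goes in short steps, Python scripts to look and compute and a tool call to move; the robot and the scene stay as the last step left them, time stands still between calls to the robot, and variables do not carry over. Pictures are saved under pics/ and viewed, at most 10 in all, crops included, and the job is handed in when it is done.

Besides the shell and the picture viewer there is one more tool, called after ">>>" by a JSON object that holds its "op" and its "data", one argument or row to a line. drive_tool: Moves the arm, as the interface text tells. Its arguments: {"type":"object","properties":{"plan":{"type":"array"},"squeeze":{"type":"number"}},"required":["plan"]}

```bash
mkdir -p pics; ls; cat > h.py <<'E'
from workcell import env
import numpy as np, cv2
def ray(cam,rc):
    c=env.calibration(cam)
    d=np.array([(rc[1]-c['cx'])/c['fx'],(rc[0]-c['cy'])/c['fy'],1.])
    if 'hand_eye' in c:
        s=env.observe();T=np.eye(4);T[:3,:3]=s['ee_rot'];T[:3,3]=s['tcp_pos'];M=T@np.array(c['hand_eye'])
    else: M=np.array(c['cam_to_world'])
    return M[:3,3],M[:3,:3]@d
def onz(cam,rc,z):
    o,d=ray(cam,rc);return o+d*(z-o[2])/d[2]
def proj(cam,p):
    c=env.calibration(cam)
    if 'hand_eye' in c:
        s=env.observe();T=np.eye(4);T[:3,:3]=s['ee_rot'];T[:3,3]=s['tcp_pos'];M=T@np.array(c['hand_eye'])
    else: M=np.array(c['cam_to_world'])
    q=np.linalg.inv(M)@np.r_[p,1];return [c['cy']+c['fy']*q[1]/q[2],c['cx']+c['fx']*q[0]/q[2]]
E
python3 - <<'E'
from h import *
np.set_printoptions(precision=4,suppress=True)
s=env.observe();print(s)
Z={'lock':.12,'keeper':.145,'knob':.162,'catch_pad':.156,'trunk':0,'tumbler':.12,'carton':.12,'spanner':.12}
for cam in ['scene','side']:
    im=env.capture(cam);cv2.imwrite(f'pics/{cam}0.png',im)
    print(cam,np.array(env.calibration(cam)['cam_to_world']))
    for l,z in Z.items():
        r=env.place_of(cam,l)
        for q in r[:2]: print(l,round(q['score'],2),q['position'],onz(cam,q['position'],z))
E
```

```text
pics
{'clock': 0.0, 'joint_positions': array([-71.9354,  17.6227,  86.385 ,   0.0004,  76.1111,  -4.2117]), 'qd': array([ 0.1031,  0.0041, -0.0176,  0.0172,  0.0304,  0.0158]), 'effort': array([  0.0015, -45.7547, -25.1915,   0.0001,   0.0133,  -0.    ]), 'tcp_pos': array([ 0.2177, -0.5314,  0.2304]), 'ee_rot': array([[ 0.9254,  0.3791, -0.0006],
       [ 0.3791, -0.9254,  0.002 ],
       [ 0.0002, -0.0021, -1.    ]]), 'ft_force': array([0.4385, 0.7412, 0.2266]), 'wrist_torque': array([ 0.0046, -0.0422, -0.0277]), 'gripper_force': 0.0, 'width': 0.9992806176772583}
scene [[-0.036   0.649  -0.7599  1.1223]
 [ 0.9993  0.0334 -0.0188  0.0567]
 [ 0.0131 -0.76   -0.6498  0.5703]
 [ 0.      0.      0.      1.    ]]
lock 0.87 [222.5, 252.4] [ 0.5436 -0.0672  0.12  ]
keeper 0.92 [204.4, 214.6] [ 0.5295 -0.1311  0.145 ]
knob 0.94 [203.1, 252.6] [ 0.5463 -0.0629  0.162 ]
catch_pad 0.77 [193.9, 259.5] [ 0.5102 -0.057   0.156 ]
trunk 0.69 [274.8, 258.9] [ 0.5476 -0.0644  0.    ]
tumbler 0.95 [248.3, 124.9] [ 0.62   -0.2566  0.12  ]
carton 0.74 [176.3, 182.4] [ 0.4047 -0.2246  0.12  ]
spanner 0.82 [271.1, 275.0] [ 0.6596 -0.0161  0.12  ]
side [[-0.7759 -0.3197  0.5439  0.1517]
 [-0.6308  0.4084 -0.6598  0.5858]
 [-0.0112 -0.855  -0.5186  0.5446]
 [ 0.      0.      0.      1.    ]]
lock 0.9 [219.2, 375.5] [ 0.5413 -0.0629  0.12  ]
keeper 0.97 [195.6, 398.7] [ 0.5334 -0.1298  0.145 ]
knob 0.74 [212.4, 377.6] [ 0.5129 -0.021   0.162 ]
knob 0.66 [200.9, 374.0] [ 0.5413 -0.0536  0.162 ]
catch_pad 0.61 [205.5, 391.5] [ 0.5129 -0.0677  0.156 ]
tumbler 0.57 [176.1, 397.0] [ 0.6094 -0.2561  0.12  ]
carton 0.9 [208.2, 476.1] [ 0.412  -0.2187  0.12  ]
spanner 0.86 [210.0, 308.9] [ 0.6623 -0.0143  0.12  ]
```

```bash
python3 - <<'E'
from h import *
np.set_printoptions(precision=4,suppress=True)
print(env.calibration('wrist'))
s=env.observe();R=s['ee_rot']
print(R.T@(np.array([.53,-.08,.30])-s['tcp_pos'])*100)
from scipy.spatial.transform import Rotation as Ro
E
```

```text
{'fx': 394.2324485226025, 'fy': 394.2324485226025, 'cx': 325.4916234219124, 'cy': 236.91633767115923, 'hand_eye': array([[ 0.0006, -0.9641, -0.2657,  0.0686],
       [ 1.    ,  0.0004,  0.0008, -0.0014],
       [-0.0006, -0.2657,  0.9641, -0.1429],
       [ 0.    ,  0.    ,  0.    ,  1.    ]])}
[ 46.0136 -30.0085  -6.8678]
```

View pics/side0.png

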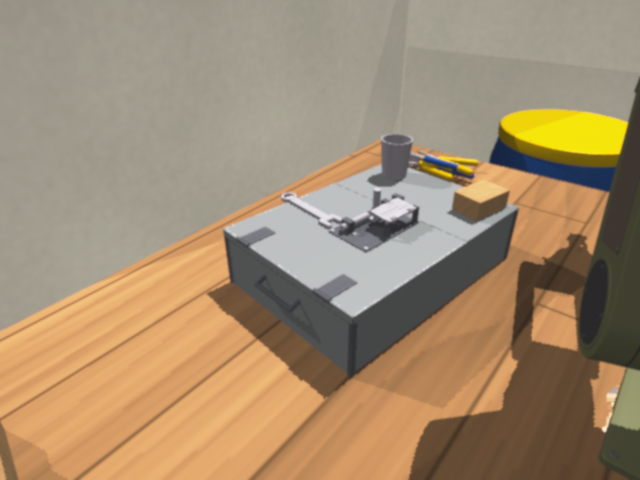

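>>> {"op": "drive_tool", "data": {
  "plan": [-0.48,47.3,-30.6,-5.9,0,0,-57,-0.48,47.3,-30.6,-5.9,0,0,-57,-0.48,47.3,-30.6,-5.9,0,0,-57,-0.48,47.3,-30.6,-5.9,0,0,-57,-0.48,47.3,-30.6,-5.9,0,0,-57,-0.48,47.3,-30.6,-5.9,0,0,-57,-0.48,47.3,-30.6,-5.9,0,0,-57,-0.48,47.3,-30.6,-5.9,0,0,-57,-0.48,47.3,-30.6,-5.9,0,0,-57,-0.48,47.3,-30.6,-5.9,0,0,-57,-0.48,47.3,-30.6,-5.9,0,0,-57,-0.48,47.3,-30.6,-5.9,0,0,-57]
}}

```text
clock: 1.9
tcp_pos: [0.5027, -0.1219, 0.2839]
ee_rot: [[0.186, 0.983, 0.001], [0.983, -0.186, -0.0], [-0.0, 0.001, -1.0]]
ft_force: [-0.1, -0.7, -0.4]
width: 0.26
gripper_force: 0.0
```

>>> {"op": "drive_tool", "data": {
  "plan": [-0.48,4,1.5,-0.5,0,0,0,-0.48,5.0,2.0,-0.5,0,0,0,-0.48,5.0,2.0,-0.5,0,0,0,-0.48,5.0,2.0,-0.5,0,0,0]
}}

```text
clock: 2.23
tcp_pos: [0.5308, -0.0782, 0.2881]
ee_rot: [[0.184, 0.983, -0.001], [0.983, -0.184, -0.001], [-0.001, -0.001, -1.0]]
ft_force: [0.5, -0.9, 0.3]
width: 0.26
gripper_force: 0.0
```

```bash
python3 - <<'E'
from h import *
np.set_printoptions(precision=4,suppress=True)
s=env.observe();print(s['tcp_pos'],s['ee_rot'],s['width'],s['clock'])
im=env.capture('wrist');cv2.imwrite('pics/w1.png',im)
Z={'lock':.12,'keeper':.145,'knob':.162,'catch_pad':.156}
for l,z in Z.items():
    for q in env.place_of('wrist',l)[:2]: print(l,round(q['score'],2),q['position'],onz('wrist',q['position'],z))
E
```

```text
[ 0.5308 -0.0782  0.2881] [[ 0.1839  0.9829 -0.0009]
 [ 0.9829 -0.1839 -0.0007]
 [-0.0009 -0.0008 -1.    ]] 0.25996442873337333 2.2333
lock 0.97 [198.0, 342.0] [ 0.5459 -0.0669  0.12  ]
keeper 0.81 [284.6, 345.2] [ 0.5362 -0.1302  0.145 ]
knob 0.89 [208.3, 347.0] [ 0.5478 -0.0676  0.162 ]
catch_pad 0.57 [207.2, 295.5] [ 0.5124 -0.0612  0.156 ]
```

View pics/w1.png

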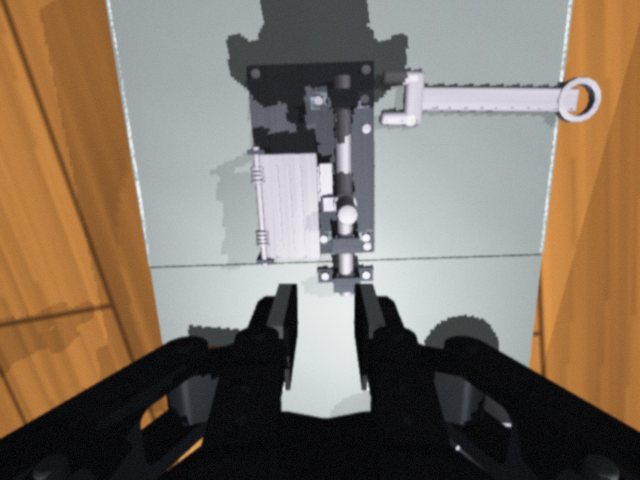

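```bash
python3 - <<'E'
from h import *
np.set_printoptions(precision=4,suppress=True)
P=[onz('wrist',p,.12)for p in [(267,150),(254,543),(0,107),(262,147),(0,572),(250,541)]]
for a,b in ((0,1),(3,2),(5,4)):
    d=P[b]-P[a];print(np.degrees(np.arctan2(d[1],d[0])),np.linalg.norm(d))
print((P[0]+P[1])/2)
E
```

```text
-8.799130052982608 0.3271826872926253
80.56394345213015 0.1944109182292937
80.73510254190992 0.18378422876159736
[ 0.5398 -0.1196  0.12  ]
```

>>> {"op": "drive_tool", "data": {
  "plan": [-0.48,-1.1,-0.15,3.5,0,0,-1.6,-0.48,-1.1,-0.15,7,0,0,-1.6,-0.48,-1.1,-0.15,10,0,0,-1.6,-0.48,-1.1,-0.15,11.3,0,0,-1.6,-0.48,-1.1,-0.15,11.3,0,0,-1.6,-0.48,-1.1,-0.15,11.3,0,0,-1.6]
}}

```text
clock: 2.98
tcp_pos: [0.5266, -0.0898, 0.175]
ee_rot: [[0.16, 0.987, -0.002], [0.987, -0.16, 0.0], [0.0, -0.002, -1.0]]
ft_force: [0.7, -0.0, 1.5]
width: 0.262
gripper_force: 0.0
```

```bash
python3 - <<'E'
from h import *
np.set_printoptions(precision=4,suppress=True)
s=env.observe();print(s['tcp_pos'],s['ee_rot'],s['width'],s['clock'],s['ft_force'])
im=env.capture('wrist')
for l,z in {'knob':.162,'catch_pad':.156,'lock':.12}.items():
    for q in env.place_of('wrist',l)[:2]:
        p=onz('wrist',q['position'],z);print(l,round(q['score'],2),q['position'],p,(s['ee_rot'].T@(p-s['tcp_pos']))*1000)
im2=env.capture('side')
cv2.imwrite('pics/c1.png',np.hstack([cv2.resize(im,(400,300)),cv2.resize(im2[140:290,280:480],(400,300))]))
cv2.imwrite('pics/w2.png',im)
E
```

```text
[ 0.5266 -0.0898  0.175 ] [[ 0.1602  0.9871 -0.0017]
 [ 0.9871 -0.1602  0.0003]
 [ 0.0001 -0.0017 -1.    ]] 0.2617726519473044 2.9833 [ 0.697  -0.0286  1.4739]
knob 0.74 [214.2, 356.6] [ 0.5471 -0.0573  0.162 ] [35.3983 15.0684 12.9558]
knob 0.69 [237.6, 361.6] [ 0.5478 -0.0675  0.162 ] [25.4792 17.3659 12.9512]
catch_pad 0.84 [230.4, 284.6] [ 0.5162 -0.0607  0.156 ] [ 27.0555 -14.9148  19.0066]
lock 0.74 [217.8, 356.0] [ 0.5489 -0.0684  0.12  ] [24.7081 18.6312 54.9491]
lock 0.18 [182.3, 346.3] [ 0.5466 -0.0494  0.12  ] [43.1256 13.2988 54.9593]
```

View pics/w2.png

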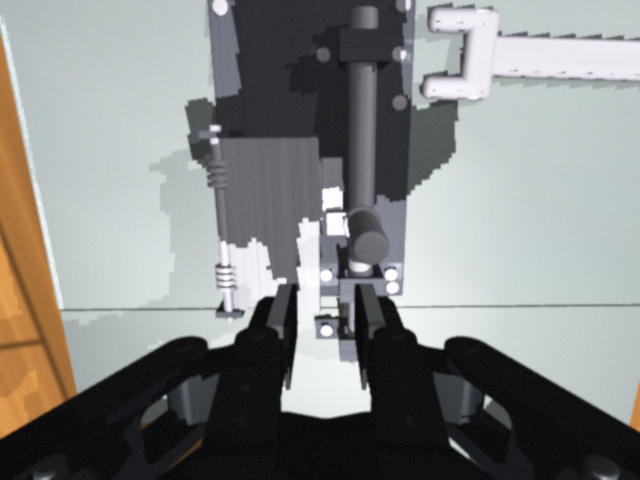

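View pics/c1.png

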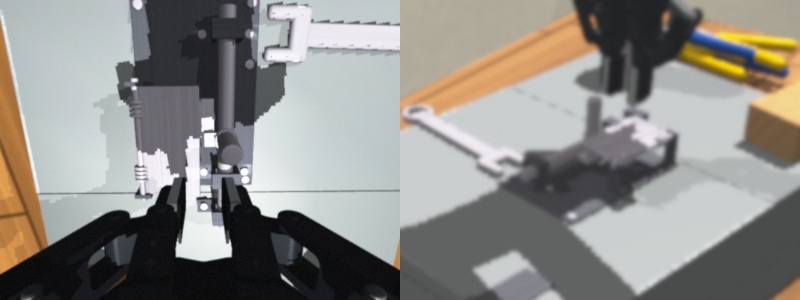

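>>> {"op": "drive_tool", "data": {
  "plan": [-0.48,0,0.2,0.8,0,0,0,-0.48,0,0.2,1.5,0,0,0,-0.48,0,0.2,1.8,0,0,0,-0.48,0,0.2,2.0,0,0,0,-0.48,0,0.2,2.2,0,0,0,-0.48,0,0.2,2.2,0,0,0,-0.48,0,0.2,2.2,0,0,0]
}}

```text
clock: 3.82
tcp_pos: [0.5293, -0.0892, 0.1535]
ee_rot: [[0.159, 0.987, -0.0], [0.987, -0.159, 0.0], [0.0, -0.0, -1.0]]
ft_force: [-1.4, 0.6, 2.6]
width: 0.259
gripper_force: 1.5
```

>>> {"op": "drive_tool", "data": {
  "plan": [-0.48,0,0,0.1,0,0,0,-0.48,0,0,0.2,0,0,0,-0.48,0,0,0.2,0,0,0,-0.48,0,0,0.2,0,0,0]
}}

```text
clock: 4.15
tcp_pos: [0.5294, -0.0892, 0.1515]
ee_rot: [[0.159, 0.987, 0.0], [0.987, -0.159, 0.0], [0.0, 0.0, -1.0]]
ft_force: [-0.2, 1.3, 4.6]
width: 0.255
gripper_force: 2.0
```

>>> {"op": "drive_tool", "data": {
  "plan": [-0.48,0,0,0.1,0,0,0,-0.48,0,0,0.1,0,0,0,-0.48,0,0,0.1,0,0,0]
}}

```text
clock: 4.4
tcp_pos: [0.5294, -0.0893, 0.1509]
ee_rot: [[0.159, 0.987, 0.0], [0.987, -0.159, 0.0], [0.0, 0.0, -1.0]]
ft_force: [-0.6, 0.5, 6.9]
width: 0.263
gripper_force: 3.5
```

>>> {"op": "drive_tool", "data": {
  "plan": [-0.48,0,0,0.1,0,0,0,-0.48,0,0,0.1,0,0,0,-0.48,0,0,0.1,0,0,0]
}}

```text
clock: 4.65
tcp_pos: [0.5294, -0.0892, 0.1507]
ee_rot: [[0.159, 0.987, 0.001], [0.987, -0.159, -0.0], [0.0, 0.001, -1.0]]
ft_force: [-2.7, 1.0, 12.7]
width: 0.259
gripper_force: 6.0
```

>>> {"op": "drive_tool", "data": {
  "plan": [-0.48,0.3,0,0,0,0,0,-0.48,0.6,0,0,0,0,0,-0.48,0.9,0,0,0,0,0,-0.48,1.1,0,0,0,0,0,-0.48,1.1,0,0,0,0,0]
}}

```text
clock: 5.07
tcp_pos: [0.5321, -0.0811, 0.1508]
ee_rot: [[0.157, 0.988, 0.003], [0.988, -0.157, -0.006], [-0.005, 0.003, -1.0]]
ft_force: [-1.2, -7.3, 8.7]
width: 0.259
gripper_force: 4.8
```

```bash
python3 - <<'E'
from h import *
np.set_printoptions(precision=4,suppress=True)
s=env.observe();print(s['tcp_pos'],s['width'],s['clock'],s['ft_force'])
im=env.capture('wrist')
cv2.imwrite('pics/w3.png',im)
E
```

```text
[ 0.5321 -0.0811  0.1508] 0.2594507765345809 5.0667 [-1.2071 -7.3357  8.7287]
```

View pics/w3.png

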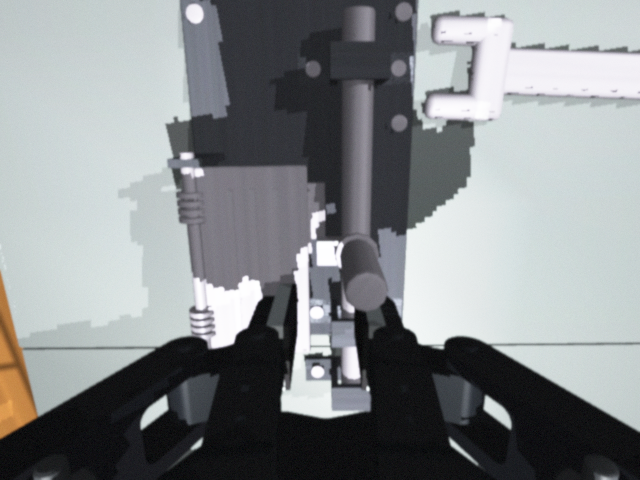

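>>> {"op": "drive_tool", "data": {
  "plan": [-0.48,0.2,0,0.05,0,0,0,-0.48,0.4,0,0.05,0,0,0,-0.48,0.6,0,0.05,0,0,0,-0.48,0.6,0,0.05,0,0,0]
}}

```text
clock: 5.45
tcp_pos: [0.5335, -0.076, 0.1507]
ee_rot: [[0.157, 0.988, 0.003], [0.988, -0.157, -0.007], [-0.006, 0.005, -1.0]]
ft_force: [-2.4, -8.0, 11.3]
width: 0.262
gripper_force: 6.0
```

>>> {"op": "drive_tool", "data": {
  "plan": [-0.48,0.3,0,0,0,0,0,-0.48,0.6,0,0,0,0,0,-0.48,0.9,0,0,0,0,0,-0.48,1.2,0,0,0,0,0,-0.48,1.5,0,0,0,0,0,-0.48,1.8,0,0,0,0,0,-0.48,2.1,0,0,0,0,0,-0.48,2.4,0,0,0,0,0,-0.48,2.6,0,0,0,0,0,-0.48,2.8,0,0,0,0,0,-0.48,3.0,0,0,0,0,0,-0.48,3.0,0,0,0,0,0]
}}

```text
clock: 6.45
tcp_pos: [0.5384, -0.0461, 0.1506]
ee_rot: [[0.157, 0.988, 0.004], [0.988, -0.157, -0.006], [-0.006, 0.005, -1.0]]
ft_force: [-2.0, -8.0, 10.6]
width: 0.261
gripper_force: 5.4
```

>>> {"op": "drive_tool", "data": {
  "plan": [-0.48,0.2,0,0,0,0,0,-0.48,0.4,0,0,0,0,0,-0.48,0.6,0,0,0,0,0,-0.48,0.7,0,0,0,0,0,-0.48,0.7,0,0,0,0,0]
}}

```text
clock: 6.87
tcp_pos: [0.5386, -0.0452, 0.1507]
ee_rot: [[0.156, 0.988, 0.002], [0.988, -0.156, -0.017], [-0.016, 0.005, -1.0]]
ft_force: [-4.3, -25.8, 11.0]
width: 0.261
gripper_force: 15.0
```

```bash
python3 - <<'E'
from h import *
im=env.capture('wrist')
cv2.imwrite('pics/w4.png',im)
E
```

```text
(no output)
```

View pics/w4.png

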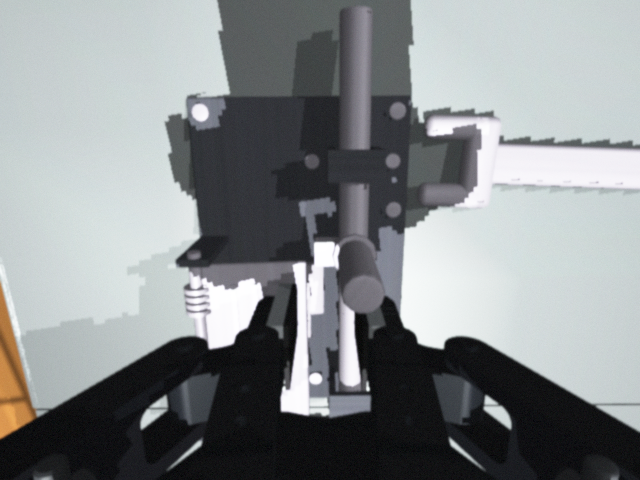

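```bash
python3 - <<'E'
from h import *
env.capture('wrist')
L=np.array([.546,-.067,0]);u=np.array([.1564,.9877,0])
print([(q['score'],(onz('wrist',q['position'],.162)-L)@u) for q in env.place_of('wrist','knob')])
print('top',(onz('wrist',(293,362),.180)-L)@u,'staple top mid',(onz('wrist',(165,356),.145)-L)@u)
env.capture('side');print([(q['score'],(onz('side',q['position'],.162)-L)@u) for q in env.place_of('side','knob')])
E
```

```text
[(0.56, np.float64(0.03988975004965826))]
top 0.04047092143346945 staple top mid 0.07608762216653882
[]
```

>>> {"op": "drive_tool", "data": {
  "plan": [-0.48,-0.5,0,0,0,0,0,-0.48,-1.0,0,0,0,0,0,-0.48,-1.3,0,0,0,0,0,-0.48,-1.3,0,-0.4,0,0,0,-0.48,-1.3,0,-1.0,0,0,0,-0.48,-1.3,0,-3.0,0,0,0,-0.48,-1.3,0,-6.0,0,0,0,-0.48,-1.3,0,-9.0,0,0,0,-0.48,-1.3,0,-9.0,0,0,0,-0.48,-1.3,0,-9.0,0,0,0]
}}

```text
clock: 7.95
tcp_pos: [0.5367, -0.0492, 0.2405]
ee_rot: [[0.158, 0.987, 0.003], [0.987, -0.158, -0.001], [-0.001, 0.003, -1.0]]
ft_force: [-0.5, 0.2, -0.5]
width: 0.26
gripper_force: 0.0
```

```bash
python3 - <<'E'
from h import *
L=np.array([.546,-.067,0]);u=np.array([.1564,.9877,0])
a=env.capture('wrist');print([(q['score'],(onz('wrist',q['position'],.162)-L)@u) for q in env.place_of('wrist','knob')])
b=env.capture('side');cv2.imwrite('pics/f.png',np.hstack([cv2.resize(a,(400,300)),cv2.resize(b[140:290,280:480],(400,300))]))
E
```

```text
[(0.72, np.float64(0.03985408818264093))]
```

View pics/f.png

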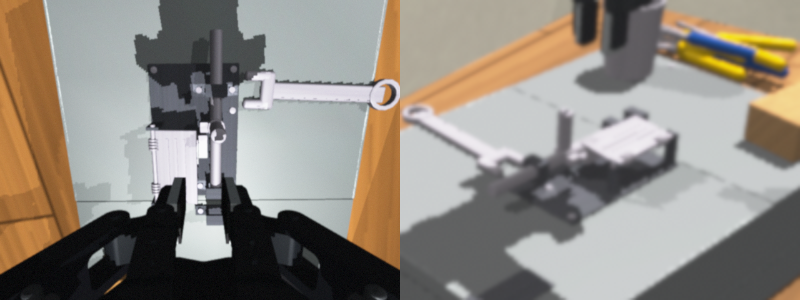

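The picture shows the bolt fully back (knob at 40 mm), the catch plate up, the gripper clear of everything and the bystanders undisturbed. I'm handing the job in.

```bash
python3 -c "
from workcell import env
print(env.finish_job())"
```

```text
the job is handed in; nothing more can be done
None
```

The job is handed in: the bolt measured 40 mm back, the catch sprung up behind it, and the tumbler, carton and spanner looked unmoved in the last picture; the judge returned no verdict.

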